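Sort the pegs and the brush left under the stairs

ROBOT

A 6-joint arm with a two-finger parallel gripper is mounted at the origin on the work surface. World frame = base frame: x ahead of the robot, y to its left, z up, the work surface at z = 0. Lengths are in m, angles in degrees, forces in N, time in s.
With the tool pointing down it reaches from about 0.15 to 0.775 m from the base axis. Payload 6.1 kg.
Tool frame: the origin (TCP) lies between the finger pads; the fingertips stand 11 mm ahead of it and the grasp point (between the pads) lies 8 mm behind it; z points along the fingers, y is the line along which they close (so a half turn about z gives the same grasp; the last joint's range is limited). The gripper opens to 85 mm and grips with 20 to 120 N. Pads are 22 mm wide; open, the fingers measure 114 mm over their backs; the gripper's body (76 mm by 85 mm) begins 54 mm behind the grasp point. The pads swing forward as they close: fully open they stand 13 mm farther back than shut.
Start: joints at [-76.604, 7.208, -2.269, 80.523, 0, 90], TCP at [0.122, -0.511, 0.242] pointing down, gripper open.
Joint ranges: [-155.77, 155.77], [-54.66, 111.73], [-72.52, 77.12], [-102.08, 115.82], [-83.92, 84.16], [-180, 180]. Speed limits (degrees/s): [136.94, 136.94, 172.46, 180, 180, 180].

INTERFACE

Orientations are given as [roll, pitch, yaw] about the fixed x, y, z axes, in that order (R = Rz(yaw) Ry(pitch) Rx(roll)).
In Python, from bench import bot, cams, ticket gives the robot as it stands.
- The arm moves only by the tool jog_arm, never from a script. Its argument "increments" is a list of rows, each an object with "dp": the shift along the world's x, y, z in mm, a list of three; "roll": the turn about the world's z in degrees; "hand": the finger opening in mm, from 0 to 85.4. A call has exactly 5 rows; each row is the pose to reach, as a shift and turn from the pose commanded when the call began; what a row does not reach only later rows make up. A row lasts 1/12 s, in which the tool goes at most 41.7 mm and 7.16 degrees, less where a joint would pass 70% of its speed; a pose out of reach is approached as far as the arm can. A call with a gripper value outside its range is refused whole. The fingers move at their own pace and stop on an object; the grip force is fixed at half the most. Time passes only in rows, so rows that repeat a pose let the fingers close, or fill a call up. It gives the time, the measured TCP pose, the force, the opening and the grip force at its end, in the units of the state.
- bot.get_obs(): the state, without advancing time (a new reading comes with each control period).
- cams.camera(name): name is "scene" or "top"; returns a dict with "pixels" (480x640x3 uint8, red, green, blue), "fov_y" (degrees; the focal length in pixels is half the picture's height over the tangent of half this angle, whatever the lens; pixels are square), "cx", "cy" (the principal point, pixels), "R" (3x3) and "t" (3): a world point X has camera coordinates R X + t. Camera axes: x right, y down, z forward; pixel columns grow to the right and rows downward; lengths in m; the calibration is good to about 2 mm. A picture is of the moment at which its call begins. There is no depth.
- ticket.job_done(): hands the job in; it is judged then, once.
Trained networks look in the newest picture that a camera, given by its name, has taken for a name from the list of things; names that differ only in an ending like _2 or _b are one class to them, and where a whole thing is asked for, a point or a joint stands for the part that bears it (a point fixed in the world has none). Each returns a list of dicts, best first, with "conf" (0 to 1); they miss things now and then, are a little off and sometimes report something else, mostly with a low value. They report only what shows in the picture. A call takes as long as a camera call.
- cams.recognise(camera, label): "position" ([x, y, z] in m, in world coordinates, good to about 4 mm: the middle of the surface that is visible of it).
- cams.trace(camera, label): "region" (480x640 bool, what is visible of it).
The state is a dict: "clock": time; "joints": joint angles; "qd": joint speeds; "joint_torque": joint torques, N m; "tool_pos": TCP position; "ee_rot": TCP orientation; "force": force on the tool from outside, world axes, zero at the start; "torque": the same for the moment, N m; "opening": opening from 0.0 (shut) to 1.0 (fully open); "finger_force": force on a finger pad.
Only numpy, scipy, OpenCV 4.12 (cv2) and the standard library are available. Lean on these libraries where they do the work, as an engineer would, in place of code of your own. Each camera call takes 0.05 s, during which the arm holds its last target. There are 200 camera calls.

TASK

Sort out what has been left lying on the floorboards under the stairs: drop the two big clothes pegs into the black pot with the other pegs, and lay the scrubbing brush in the open front tray of the caddy, all of it inside the tray. Leave the other things where they are, and do not shove or tip the pot or the caddy.

Things in the scene. Friction and masses are not known exactly. Their poses are not given: they have to be found in the camera images.
- peg_a: Large white plastic clothes peg lying flat on its side: 112 mm long (x), 20 mm high; two slim arms in a narrow V (up to 40 mm apart at the handle end, jaw end at +x) joined at mid-length by a flat-sided hub 30 mm long and 34 mm wide, where it is best gripped across y. Origin: underside, below the hub; z up. Mass about 40 g.
- peg_b: A second peg, identical to peg_a, with the same origin and axes.
- brush: Wooden scrubbing brush on its bristles, 167 mm long (x -82 to +85 mm), 40 mm high. Origin: underside (bristle tips), mid-length. Head, x -1 to +85: wooden back 50 mm wide (z 20 to 40) over bristle block 44 mm wide (z 0 to 20). Handle, x -82 to 0: 24 mm wide, z 21 to 39. About 140 g, balance point in the head.
- brush_grip (a point): Middle of the brush's head, 42 mm from the brush's origin along +x and 25 mm above its underside: the place to grip, across y (50 mm wide).
- brush_head_end (a point): Far end of the brush's head, on its centre line (x = +85 mm, z = 30 mm in the brush's frame).
- brush_handle_end (a point): End of the brush's handle, on its centre line (x = -82 mm, z = 30 mm in the brush's frame).
- pot: Round black ceramic pot, open at the top, 100 mm high, 180 mm across outside at the rim, tapering to 144 mm at the foot; wall and floor 6 mm. Three small coloured pegs (76 mm long) are stuck on its floor, tops 18 mm above the boards. Origin: centre of the underside, z up. Loose, about 0.95 kg.
- caddy: Orange plastic caddy, loose, 0.9 kg. Front (+x): one empty open tray, 145 x 240 mm outside (x, y), 55 mm high, walls and floor 5 mm. Behind it (-x, robot side, x -72 to -158 mm) two tiers of small divided compartments, stacked to 113 mm high. Origin: underside, centre of the front tray; z up.
- descaler: Closed grey descaler bottle standing upright, 68 mm diameter, 190 mm high; leave it alone. Origin: centre of its underside.
- wax_tin: Low round steel tin, 56 mm diameter, 22 mm high, among the things to sort; leave it alone. Origin: centre of its underside.
- spanner: Steel spanner lying flat beyond the things to sort; leave it alone. Origin: on its underside near its middle.
- mug: White ceramic mug, 80 mm diameter, 90 mm high, handle at +y; leave it alone. Origin: centre of its underside.

How it is judged:
By the outcome, as a careful person would: the job done as asked, in the order asked, and still so for the second after the job is handed in, with the robot touching nothing.
It also fails if it takes over 67 s, if anything falls off the work surface, if the arm or the gripper's body presses on something with over 40 N, if the wrist force passes 120 N, or if a joint passes its speed limit or range.

## Working session

There is one attempt and no reset: what is moved stays moved. The work goes in short steps, Python scripts to look and compute and a tool call to move; the robot and the scene stay as the last step left them, time stands still between calls to the robot, and variables do not carry over. Pictures are saved under pics/ and viewed, at most 10 in all, crops included, and the job is handed in when it is done.

Besides the shell and the picture viewer there is one more tool, called after ">>>" in YAML: its name, and indented under it one key for each argument. jog_arm: Moves the arm, as the interface text tells. Its arguments: {"type":"object","properties":{"increments":{"type":"array"}},"required":["increments"]}

```bash
mkdir -p pics; ls; python3 - <<'E'
from bench import bot,cams
import cv2,numpy as np
o=bot.get_obs();print({k:np.round(o[k],3) for k in ('clock','tool_pos','ee_rot','opening','force')})
for c in("top","scene"):
    p=cams.camera(c);cv2.imwrite(f"pics/{c}0.png",p["pixels"][...,::-1])
    print(c,p["fov_y"],p["cx"],p["cy"],np.round(p["R"],3).tolist(),np.round(p["t"],3))
    for n in("peg_a","brush","brush_grip","brush_head_end","brush_handle_end","pot","caddy","wax_tin","spanner","mug","descaler"):
        print(n,[(round(d["conf"],2),np.round(d["position"],3).tolist()) for d in cams.recognise(c,n)])
E
```

```text
pics
{'clock': np.float64(0.0), 'tool_pos': array([ 0.122, -0.51 ,  0.242]), 'ee_rot': array([-1.79908e+02, -3.00000e-03,  1.33920e+01]), 'opening': np.float64(0.999), 'force': array([-0.012, -0.221, -0.412])}
top 52.82746925475686 312.94201778571323 238.60035106804773 [[0.087, -0.996, -0.004], [-0.974, -0.084, -0.209], [0.207, 0.022, -0.978]] [-0.053  0.598  1.019]
peg_a [(0.94, [0.651, 0.164, 0.014]), (0.57, [0.623, -0.14, 0.022])]
brush [(0.92, [0.458, 0.024, 0.037])]
brush_grip [(0.8, [0.462, 0.022, 0.04])]
brush_head_end [(0.68, [0.458, 0.023, 0.044])]
brush_handle_end [(0.9, [0.461, 0.022, 0.038]), (0.48, [0.626, 0.358, 0.12])]
pot [(0.65, [0.441, -0.402, 0.017])]
caddy [(0.59, [0.38, 0.37, 0.042])]
wax_tin [(0.62, [0.56, -0.001, 0.02])]
spanner [(0.88, [0.785, 0.015, 0.011])]
mug [(0.98, [0.659, -0.372, 0.044])]
descaler [(0.89, [0.627, 0.355, 0.121]), (0.56, [0.621, -0.138, 0.023]), (0.31, [0.378, 0.367, 0.039])]
scene 44.108442126879964 317.13453104580515 244.09937800975717 [[-0.556, 0.831, -0.017], [0.674, 0.439, -0.594], [-0.486, -0.341, -0.804]] [ 0.317 -0.358  1.559]
peg_a [(0.84, [0.653, 0.172, 0.022]), (0.65, [0.629, -0.13, 0.02])]
brush [(0.67, [0.466, 0.034, 0.042])]
brush_grip [(0.72, [0.469, 0.03, 0.038])]
brush_head_end [(0.73, [0.465, 0.037, 0.039])]
brush_handle_end [(0.55, [0.47, 0.031, 0.038])]
pot [(0.66, [0.654, 0.172, 0.02]), (0.62, [0.424, -0.386, 0.056])]
caddy [(0.57, [0.38, 0.369, 0.045])]
wax_tin [(0.98, [0.566, 0.006, 0.022])]
spanner [(0.86, [0.79, 0.021, 0.008]), (0.71, [0.66, -0.359, 0.055])]
mug [(0.63, [0.662, -0.361, 0.06])]
descaler [(0.63, [0.656, 0.379, 0.118])]
```

View pics/top0.png

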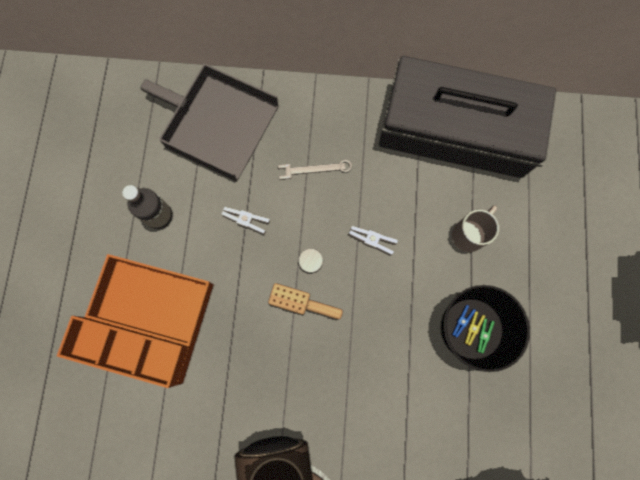

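View pics/scene0.png

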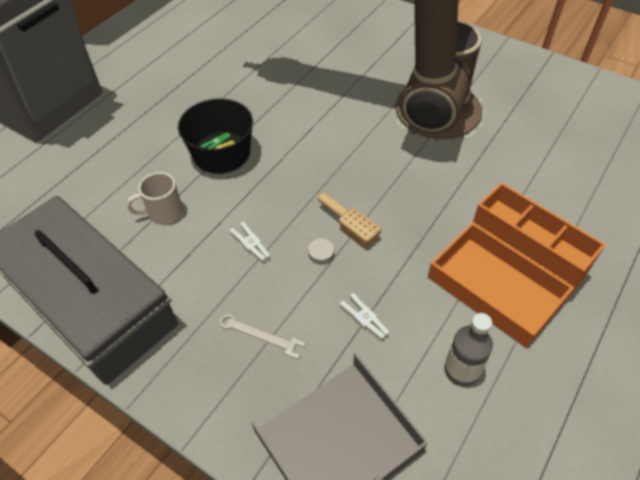

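The top view shows the two white pegs at about (247,219) and (374,239), the brush at (305,302) with its head to the left, the pot at (486,328), the caddy tray at (150,300) with the tiers below it, and the wax tin at (311,261). The scene view agrees. Next I'll measure the poses from the masks.

```bash
cat > h.py <<'E'
import numpy as np,cv2
from bench import bot,cams,ticket
def ray(p,uv,z):
    f=240/np.tan(np.radians(p["fov_y"]/2));uv=np.atleast_2d(uv).astype(float)
    R=np.array(p["R"]);t=np.array(p["t"])
    d=np.c_[(uv[:,0]-p["cx"])/f,(uv[:,1]-p["cy"])/f,np.ones(len(uv))]@R
    c=-R.T@t
    return (c+d*((z-c[2])/d[:,2])[:,None])[:,:2]
def proj(p,X):
    f=240/np.tan(np.radians(p["fov_y"]/2));q=np.atleast_2d(X)@np.array(p["R"]).T+np.array(p["t"])
    return np.c_[q[:,0]/q[:,2]*f+p["cx"],q[:,1]/q[:,2]*f+p["cy"]]
def rect(p,m,z):
    ys,xs=np.nonzero(m);P=ray(p,np.c_[xs,ys],z)
    (c,s,a)=cv2.minAreaRect((P*1000).astype(np.float32))
    if s[0]<s[1]: a+=90
    return np.round(c,1),np.round(sorted(s),1),round(a%180,1),np.round(P.mean(0)*1000,1)
E
python3 - <<'E'
from h import *
S={}
for c in("top","scene"):
    p=cams.camera(c);S[c]=p
    for n,z in(("peg_a",.012),("brush",.035),("pot",.1),("caddy",.055),("wax_tin",.022)):
        for d in cams.trace(c,n):
            print(c,n,round(d["conf"],2),d["region"].sum(),*rect(p,d["region"],z))
print("tray top px",ray(S["top"],[(108,257),(212,283),(90,316),(190,345)],.055).round(3).tolist())
# crops
im=S["top"]["pixels"][...,::-1]
a=cv2.resize(im[240:400,40:240],None,fx=4,fy=4,interpolation=cv2.INTER_CUBIC)[:600]
cv2.imwrite("pics/c1.png",a)
a=cv2.resize(im[190:330,215:415],None,fx=4,fy=4,interpolation=cv2.INTER_CUBIC)
cv2.imwrite("pics/c2.png",a)
E
```

```text
top peg_a 0.88 603 [ 623.3 -137.4] [ 40.3 111.5] 72.6 [ 623.1 -137.1]
top peg_a 0.75 539 [644.6 166.7] [ 38.8 114.1] 74.5 [645.4 168.3]
top peg_a 0.55 1159 [459.6   4. ] [ 50.9 167.4] 78.8 [462.2  19.4]
top brush 0.64 1340 [457.7   5.2] [ 54.  170.5] 77.9 [460.8  19.3]
top pot 0.73 6094 [ 435.8 -376.4] [177.2 180.4] 51.1 [ 434.2 -374.7]
top caddy 0.9 13592 [390.7 368.6] [242.4 285.6] 79.9 [384.1 361.3]
top wax_tin 0.7 448 [556.9   4.2] [50.8 53.7] 4.9 [557.1   3.8]
scene peg_a 0.87 808 [647.7 168.1] [ 42.2 114.9] 76.5 [650.2 169.6]
scene peg_a 0.71 564 [ 629.8 -135.9] [ 41. 119.] 69.3 [ 627.7 -134.2]
scene brush 0.69 1427 [469.4  10.6] [ 69.7 180.2] 76.4 [472.8  28. ]
scene pot 0.59 4571 [ 458.7 -341.3] [176.3 254.2] 59.6 [ 466.5 -345.2]
scene caddy 0.94 15810 [387. 357.] [261.4 321.7] 170.7 [394.3 366. ]
tray top px [[0.52, 0.453], [0.483, 0.213], [0.388, 0.469], [0.345, 0.243]]
```

View pics/c1.png

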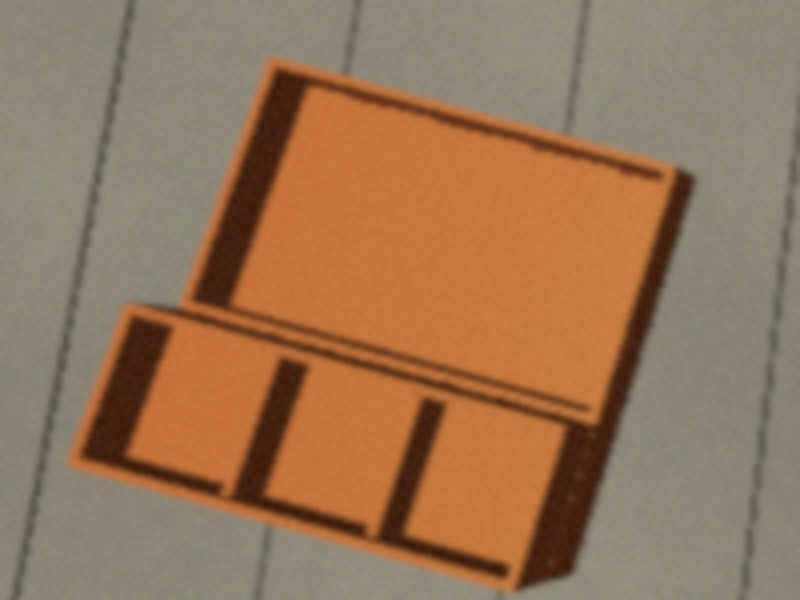

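View pics/c2.png

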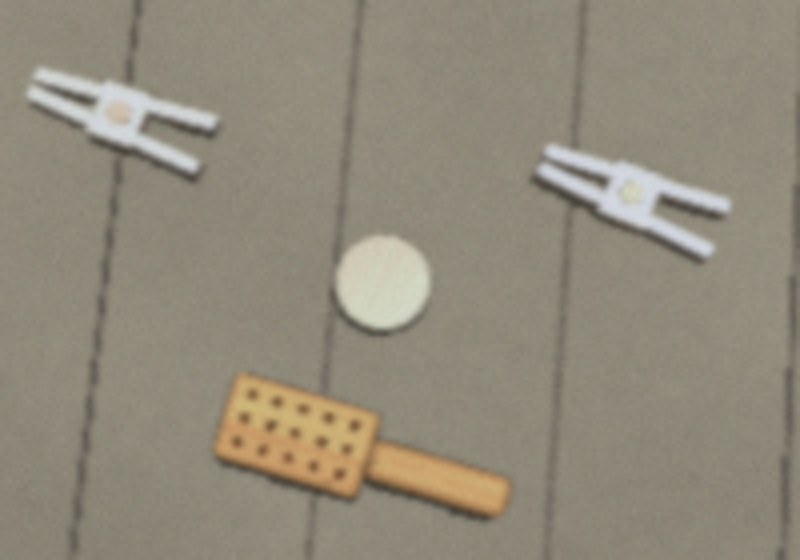

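Crop 1 (4x, offset (40,240)) shows the empty tray with rim corners at (272,60), (682,168), (183,303) and (598,422). Crop 2 (4x, offset (215,190)) shows the peg hubs at (119,112) and (631,193), and the brush head corners at (240,374), (379,410), (357,497) and (215,456), with the handle end at (505,497).

```bash
python3 - <<'E'
from h import *
p=cams.camera("top")
g=lambda L,o,z:(ray(p,np.array(L)/4.+o-0.375,z)*1000).round(1)
T=g([(272,60),(682,168),(183,303),(598,422)],(40,240),.055);print("tray",T.tolist(),T.mean(0),[np.hypot(*(T[a]-T[b])).round(1) for a,b in((0,1),(2,3),(0,2),(1,3))],[np.degrees(np.arctan2(*(T[a]-T[b])[::-1])).round(1) for a,b in((0,1),(2,3),(0,2),(1,3))])
print("hubs",g([(119,112),(631,193)],(215,190),.02).tolist())
B=g([(240,374),(379,410),(357,497),(215,456),(505,497)],(215,190),.038);print("brush",B.tolist(),"head c",B[:4].mean(0), "ang",[np.degrees(np.arctan2(*(B[a]-B[b])[::-1])).round(1) for a,b in((0,1),(3,2),(0,3),(1,2))])
h=B[:4].mean(0);v=h-[B[4]]; print("centre-handle",np.degrees(np.arctan2(v[0,1],v[0,0])).round(1))
# pot rim from mask, top
for d in cams.trace("top","pot")[:1]:
    c=max(cv2.findContours(d["region"].astype(np.uint8),0,1)[0],key=len)[:,0]
    P=ray(p,c,.1)*1000; print("pot circ",cv2.minEnclosingCircle(P.astype(np.float32)))
pp=cams.camera("scene")
for d in cams.trace("scene","pot")[:1]:
    m=d["region"];ys,xs=np.nonzero(m)
    for X in((436,-376),(440,-380)):
        a=np.linspace(0,2*np.pi,60);q=proj(pp,np.c_[X[0]/1e3+.09*np.cos(a),X[1]/1e3+.09*np.sin(a),a*0+.1])
        print("rim proj",q.min(0).round(1),q.max(0).round(1),"mask",xs.min(),xs.max(),ys.min())
E
```

```text
tray [[525.7, 454.8], [485.2, 217.4], [388.2, 479.7], [344.9, 244.6]] [436.    349.125] [np.float64(240.8), np.float64(239.1), np.float64(139.7), np.float64(142.9)] [np.float64(80.3), np.float64(79.6), np.float64(-10.3), np.float64(-11.0)]
hubs [[645.8, 164.8], [623.0, -138.2]]
brush [[496.1, 76.2], [482.8, -3.4], [433.7, 4.4], [449.4, 85.3], [440.8, -77.3]] head c [465.5    40.625] ang [np.float64(80.5), np.float64(79.0), np.float64(-11.0), np.float64(-9.0)]
centre-handle 78.2
pot circ ((620.12060546875, 151.17440795898438), 52.61845397949219)
rim proj [177.   96.5] [253.7 148.7] mask 178 253 98
rim proj [174.6  96.9] [251.4 149.1] mask 178 253 98
```

>>> jog_arm:
  increments:
    - {"dp": [30,22,0],"roll": 6,"hand": 65}
    - {"dp": [60,44,0],"roll": 12,"hand": 65}
    - {"dp": [90,66,0],"roll": 18,"hand": 65}
    - {"dp": [120,88,0],"roll": 24,"hand": 65}
    - {"dp": [150,110,0],"roll": 30,"hand": 65}

```text
clock: 2.42
tool_pos: [0.2726, -0.3996, 0.2424]
ee_rot: [180.0, 0.0, 43.6]
force: [0.1, -0.2, -0.6]
opening: 0.761
finger_force: 0.0
```

>>> jog_arm:
  increments:
    - {"dp": [30,22,0],"roll": 6,"hand": 65}
    - {"dp": [60,44,0],"roll": 12,"hand": 65}
    - {"dp": [90,66,0],"roll": 18,"hand": 65}
    - {"dp": [120,88,0],"roll": 24,"hand": 65}
    - {"dp": [150,112,0],"roll": 28,"hand": 65}

```text
clock: 2.83
tool_pos: [0.4229, -0.2875, 0.2424]
ee_rot: [180.0, 0.0, 71.7]
force: [0.1, -0.8, -0.2]
opening: 0.763
finger_force: 0.0
```

>>> jog_arm:
  increments:
    - {"dp": [32,24,0],"roll": 0,"hand": 65}
    - {"dp": [64,48,0],"roll": 0,"hand": 65}
    - {"dp": [96,72,0],"roll": 0,"hand": 65}
    - {"dp": [128,96,0],"roll": 0,"hand": 65}
    - {"dp": [160,120,0],"roll": 0,"hand": 65}

```text
clock: 3.25
tool_pos: [0.583, -0.1671, 0.2424]
ee_rot: [180.0, 0.0, 71.4]
force: [0.8, -0.6, 1.2]
opening: 0.765
finger_force: 0.0
```

>>> jog_arm:
  increments:
    - {"dp": [25,18,-15],"roll": 0,"hand": 65}
    - {"dp": [41,31,-45],"roll": 0,"hand": 65}
    - {"dp": [41,31,-80],"roll": 0,"hand": 65}
    - {"dp": [41,31,-115],"roll": 0,"hand": 65}
    - {"dp": [41,31,-150],"roll": 0,"hand": 65}

```text
clock: 3.67
tool_pos: [0.623, -0.137, 0.0906]
ee_rot: [180.0, -0.0, 71.5]
force: [1.0, -0.3, -0.8]
opening: 0.76
finger_force: 0.0
```

>>> jog_arm:
  increments:
    - {"dp": [0,-2,-25],"roll": 0,"hand": 65}
    - {"dp": [0,-2,-45],"roll": 0,"hand": 65}
    - {"dp": [0,-2,-60],"roll": 0,"hand": 65}
    - {"dp": [0,-2,-72],"roll": 0,"hand": 65}
    - {"dp": [0,-2,-78],"roll": 0,"hand": 65}

```text
clock: 4.08
tool_pos: [0.6218, -0.1395, 0.0124]
ee_rot: [-179.9, 0.0, 71.4]
force: [-0.5, 0.6, -0.4]
opening: 0.761
finger_force: 0.0
```

>>> jog_arm:
  increments:
    - {"dp": [0,0,0],"roll": 0,"hand": 20}
    - {"dp": [0,0,0],"roll": 0,"hand": 20}
    - {"dp": [0,0,0],"roll": 0,"hand": 20}
    - {"dp": [0,0,0],"roll": 0,"hand": 20}
    - {"dp": [0,0,0],"roll": 0,"hand": 20}

```text
clock: 4.5
tool_pos: [0.6236, -0.1399, 0.0157]
ee_rot: [179.9, -0.0, 71.4]
force: [0.2, 0.2, 4.1]
opening: 0.382
finger_force: 60.4
```

>>> jog_arm:
  increments:
    - {"dp": [0,0,15],"roll": 0,"hand": 20}
    - {"dp": [0,0,45],"roll": 0,"hand": 20}
    - {"dp": [0,0,80],"roll": 0,"hand": 20}
    - {"dp": [0,0,115],"roll": 0,"hand": 20}
    - {"dp": [-10,-13,145],"roll": 0,"hand": 20}

```text
clock: 4.92
tool_pos: [0.6139, -0.1513, 0.162]
ee_rot: [179.9, -0.1, 71.5]
force: [0.2, 0.1, -0.7]
opening: 0.384
finger_force: 60.0
```

>>> jog_arm:
  increments:
    - {"dp": [-22,-28,10],"roll": 0,"hand": 20}
    - {"dp": [-44,-56,20],"roll": 0,"hand": 20}
    - {"dp": [-66,-84,20],"roll": 0,"hand": 20}
    - {"dp": [-88,-112,20],"roll": 0,"hand": 20}
    - {"dp": [-110,-140,20],"roll": 0,"hand": 20}

```text
clock: 5.33
tool_pos: [0.5017, -0.2938, 0.1802]
ee_rot: [179.9, 0.0, 71.4]
force: [-0.1, -0.9, -0.8]
opening: 0.378
finger_force: 60.0
```

>>> jog_arm:
  increments:
    - {"dp": [-22,-28,0],"roll": 0,"hand": 20}
    - {"dp": [-44,-56,0],"roll": 0,"hand": 20}
    - {"dp": [-58,-74,0],"roll": 0,"hand": 20}
    - {"dp": [-66,-83,0],"roll": 0,"hand": 20}
    - {"dp": [-68,-85,0],"roll": 0,"hand": 20}

```text
clock: 5.75
tool_pos: [0.4334, -0.3791, 0.1797]
ee_rot: [180.0, 0.0, 71.2]
force: [-0.5, 0.8, -0.7]
opening: 0.381
finger_force: 60.0
```

>>> jog_arm:
  increments:
    - {"dp": [2,2,-25],"roll": 0,"hand": 20}
    - {"dp": [2,2,-55],"roll": 0,"hand": 20}
    - {"dp": [2,2,-85],"roll": 0,"hand": 20}
    - {"dp": [2,2,-112],"roll": 0,"hand": 20}
    - {"dp": [2,2,-130],"roll": 0,"hand": 20}

```text
clock: 6.17
tool_pos: [0.4367, -0.3736, 0.0466]
ee_rot: [-179.9, -0.1, 71.5]
force: [-1.5, 0.3, -0.4]
opening: 0.381
finger_force: 60.0
```

>>> jog_arm:
  increments:
    - {"dp": [0,0,0],"roll": 0,"hand": 20}
    - {"dp": [0,0,0],"roll": 0,"hand": 60}
    - {"dp": [0,0,0],"roll": 0,"hand": 60}
    - {"dp": [0,0,0],"roll": 0,"hand": 60}
    - {"dp": [0,0,0],"roll": 0,"hand": 60}

```text
clock: 6.58
tool_pos: [0.4377, -0.3763, 0.0511]
ee_rot: [179.8, 0.1, 71.4]
force: [-0.5, -0.5, -1.0]
opening: 0.705
finger_force: 0.0
```

>>> jog_arm:
  increments:
    - {"dp": [0,0,20],"roll": 0,"hand": 60}
    - {"dp": [0,0,50],"roll": 0,"hand": 60}
    - {"dp": [0,0,85],"roll": 0,"hand": 60}
    - {"dp": [0,0,115],"roll": 0,"hand": 60}
    - {"dp": [5,10,140],"roll": 0,"hand": 60}

```text
clock: 7.0
tool_pos: [0.4417, -0.3671, 0.1931]
ee_rot: [179.8, 0.1, 71.3]
force: [0.0, -0.1, -0.3]
opening: 0.703
finger_force: 0.0
```

>>> jog_arm:
  increments:
    - {"dp": [14,36,0],"roll": 1,"hand": 65}
    - {"dp": [28,72,0],"roll": 2,"hand": 65}
    - {"dp": [42,108,0],"roll": 3,"hand": 65}
    - {"dp": [56,144,0],"roll": 4,"hand": 65}
    - {"dp": [70,180,0],"roll": 4,"hand": 65}

```text
clock: 7.42
tool_pos: [0.5123, -0.1843, 0.1908]
ee_rot: [179.9, 0.0, 75.4]
force: [0.8, -0.2, 0.6]
opening: 0.761
finger_force: 0.0
```

>>> jog_arm:
  increments:
    - {"dp": [14,36,0],"roll": 0,"hand": 65}
    - {"dp": [28,72,0],"roll": 0,"hand": 65}
    - {"dp": [42,108,0],"roll": 0,"hand": 65}
    - {"dp": [56,144,0],"roll": 0,"hand": 65}
    - {"dp": [70,180,0],"roll": 0,"hand": 65}

```text
clock: 7.83
tool_pos: [0.5823, -0.0038, 0.1908]
ee_rot: [179.9, -0.0, 75.4]
force: [1.2, -0.2, 0.5]
opening: 0.761
finger_force: 0.0
```

>>> jog_arm:
  increments:
    - {"dp": [14,36,0],"roll": 0,"hand": 65}
    - {"dp": [28,72,0],"roll": 0,"hand": 65}
    - {"dp": [42,108,0],"roll": 0,"hand": 65}
    - {"dp": [56,144,0],"roll": 0,"hand": 65}
    - {"dp": [61,165,-10],"roll": 0,"hand": 65}

```text
clock: 8.25
tool_pos: [0.6448, 0.1633, 0.1819]
ee_rot: [179.7, -0.2, 75.5]
force: [-0.8, 0.3, 0.5]
opening: 0.761
finger_force: 0.0
```

```bash
python3 - <<'E'
from h import *
o=bot.get_obs();print(np.round(o["tool_pos"],4),o["ee_rot"][2])
p=cams.camera("scene")
cv2.imwrite("pics/s1.png",p["pixels"][...,::-1])
p=cams.camera("top");im=p["pixels"][...,::-1]
a=cv2.resize(im[270:390,420:550],None,fx=4,fy=4,interpolation=cv2.INTER_CUBIC)
cv2.imwrite("pics/t1.png",a)
E
```

```text
[0.6448 0.1633 0.1819] 75.52114603436853
```

View pics/t1.png

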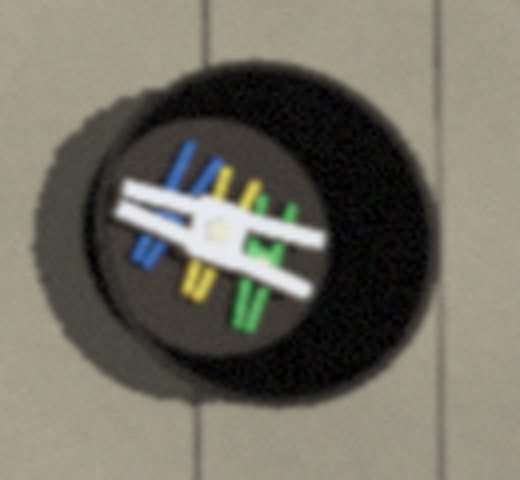

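The crop shows the first peg at (220,230), lying flat in the pot across the coloured pegs. Next is the second peg.

>>> jog_arm:
  increments:
    - {"dp": [0,1,-35],"roll": 0,"hand": 65}
    - {"dp": [0,1,-70],"roll": 0,"hand": 65}
    - {"dp": [0,1,-105],"roll": 0,"hand": 65}
    - {"dp": [0,1,-130],"roll": 0,"hand": 65}
    - {"dp": [0,1,-145],"roll": 0,"hand": 65}

```text
clock: 8.77
tool_pos: [0.641, 0.1589, 0.0317]
ee_rot: [-179.8, 0.1, 75.3]
force: [-0.8, -0.6, 0.4]
opening: 0.762
finger_force: 0.0
```

>>> jog_arm:
  increments:
    - {"dp": [0,0,-10],"roll": 0,"hand": 65}
    - {"dp": [0,0,-18],"roll": 0,"hand": 65}
    - {"dp": [0,0,-21],"roll": 0,"hand": 65}
    - {"dp": [0,0,-21],"roll": 0,"hand": 65}
    - {"dp": [0,0,-21],"roll": 0,"hand": 65}

```text
clock: 9.18
tool_pos: [0.6434, 0.1603, 0.0147]
ee_rot: [179.9, -0.1, 75.4]
force: [0.8, -0.0, 0.3]
opening: 0.761
finger_force: 0.0
```

>>> jog_arm:
  increments:
    - {"dp": [0,0,0],"roll": 0,"hand": 20}
    - {"dp": [0,0,0],"roll": 0,"hand": 20}
    - {"dp": [0,0,0],"roll": 0,"hand": 20}
    - {"dp": [0,0,0],"roll": 0,"hand": 20}
    - {"dp": [0,0,0],"roll": 0,"hand": 20}

```text
clock: 9.6
tool_pos: [0.6434, 0.1605, 0.0146]
ee_rot: [179.9, -0.1, 75.4]
force: [0.0, 0.0, 6.2]
opening: 0.383
finger_force: 61.1
```

>>> jog_arm:
  increments:
    - {"dp": [0,0,15],"roll": 0,"hand": 20}
    - {"dp": [0,0,45],"roll": 0,"hand": 20}
    - {"dp": [0,0,80],"roll": 0,"hand": 20}
    - {"dp": [0,0,115],"roll": 0,"hand": 20}
    - {"dp": [-5,-15,150],"roll": 0,"hand": 20}

```text
clock: 10.02
tool_pos: [0.6376, 0.147, 0.1642]
ee_rot: [-180.0, -0.0, 75.5]
force: [-0.1, -0.8, -0.2]
opening: 0.38
finger_force: 60.4
```

>>> jog_arm:
  increments:
    - {"dp": [-14,-36,15],"roll": 0,"hand": 20}
    - {"dp": [-28,-72,25],"roll": 0,"hand": 20}
    - {"dp": [-42,-108,25],"roll": 0,"hand": 20}
    - {"dp": [-56,-144,25],"roll": 0,"hand": 20}
    - {"dp": [-70,-180,25],"roll": 0,"hand": 20}

```text
clock: 10.43
tool_pos: [0.5667, -0.036, 0.1885]
ee_rot: [180.0, 0.0, 75.4]
force: [0.8, -1.0, -1.4]
opening: 0.38
finger_force: 60.4
```

>>> jog_arm:
  increments:
    - {"dp": [-14,-36,0],"roll": 0,"hand": 20}
    - {"dp": [-28,-72,0],"roll": 0,"hand": 20}
    - {"dp": [-42,-108,0],"roll": 0,"hand": 20}
    - {"dp": [-56,-144,0],"roll": 0,"hand": 20}
    - {"dp": [-70,-180,0],"roll": 0,"hand": 20}

```text
clock: 10.85
tool_pos: [0.4965, -0.2161, 0.1883]
ee_rot: [-180.0, -0.0, 75.4]
force: [1.3, -0.7, -0.1]
opening: 0.378
finger_force: 60.4
```

>>> jog_arm:
  increments:
    - {"dp": [-14,-36,0],"roll": 0,"hand": 20}
    - {"dp": [-28,-72,0],"roll": 0,"hand": 20}
    - {"dp": [-42,-108,0],"roll": 0,"hand": 20}
    - {"dp": [-56,-144,0],"roll": 0,"hand": 20}
    - {"dp": [-62,-161,0],"roll": 0,"hand": 20}

```text
clock: 11.27
tool_pos: [0.4336, -0.3791, 0.188]
ee_rot: [-180.0, 0.1, 75.2]
force: [-0.8, 0.2, -0.9]
opening: 0.383
finger_force: 60.4
```

>>> jog_arm:
  increments:
    - {"dp": [2,2,-25],"roll": 0,"hand": 20}
    - {"dp": [2,2,-55],"roll": 0,"hand": 20}
    - {"dp": [2,2,-85],"roll": 0,"hand": 20}
    - {"dp": [2,2,-108],"roll": 0,"hand": 20}
    - {"dp": [2,2,-120],"roll": 0,"hand": 20}

```text
clock: 11.68
tool_pos: [0.4359, -0.3725, 0.0647]
ee_rot: [-179.7, -0.1, 75.4]
force: [-0.7, -0.0, -0.5]
opening: 0.381
finger_force: 60.4
```

>>> jog_arm:
  increments:
    - {"dp": [0,0,0],"roll": 0,"hand": 20}
    - {"dp": [0,0,0],"roll": 0,"hand": 60}
    - {"dp": [0,0,0],"roll": 0,"hand": 60}
    - {"dp": [0,0,0],"roll": 0,"hand": 60}
    - {"dp": [0,0,0],"roll": 0,"hand": 60}

```text
clock: 12.1
tool_pos: [0.4384, -0.3743, 0.0698]
ee_rot: [179.9, 0.1, 75.4]
force: [0.1, 0.0, 0.3]
opening: 0.705
finger_force: 0.0
```

>>> jog_arm:
  increments:
    - {"dp": [0,0,20],"roll": 0,"hand": 60}
    - {"dp": [0,0,50],"roll": 0,"hand": 60}
    - {"dp": [0,0,85],"roll": 0,"hand": 60}
    - {"dp": [0,0,110],"roll": 0,"hand": 60}
    - {"dp": [1,20,120],"roll": 1,"hand": 60}

```text
clock: 12.52
tool_pos: [0.4401, -0.3568, 0.1935]
ee_rot: [179.6, 0.2, 76.3]
force: [-0.1, 0.1, 0.0]
opening: 0.701
finger_force: 0.0
```

>>> jog_arm:
  increments:
    - {"dp": [2,36,0],"roll": 1,"hand": 72}
    - {"dp": [4,72,0],"roll": 2,"hand": 72}
    - {"dp": [6,108,0],"roll": 3,"hand": 72}
    - {"dp": [8,144,0],"roll": 3,"hand": 72}
    - {"dp": [10,180,0],"roll": 3,"hand": 72}

```text
clock: 12.93
tool_pos: [0.4487, -0.1723, 0.1894]
ee_rot: [179.9, 0.0, 79.4]
force: [0.7, -0.4, -0.0]
opening: 0.844
finger_force: 0.0
```

>>> jog_arm:
  increments:
    - {"dp": [3,36,0],"roll": 0,"hand": 72}
    - {"dp": [6,72,0],"roll": 0,"hand": 72}
    - {"dp": [9,108,0],"roll": 0,"hand": 72}
    - {"dp": [12,144,0],"roll": 0,"hand": 72}
    - {"dp": [15,175,0],"roll": 0,"hand": 72}

```text
clock: 13.35
tool_pos: [0.4637, 0.0034, 0.1895]
ee_rot: [179.9, -0.0, 79.4]
force: [-0.0, 0.0, 0.4]
opening: 0.841
finger_force: 0.0
```

```bash
python3 - <<'E'
from h import *
o=bot.get_obs();print(np.round(o["tool_pos"],4),o["ee_rot"][2])
p=cams.camera("scene");q=cams.camera("top")
cv2.imwrite("pics/s2.png",np.hstack([p["pixels"][60:360,120:440],cv2.resize(q["pixels"][270:390,420:548],(320,300))])[...,::-1])
E
```

```text
[0.4637 0.0034 0.1895] 79.4312238489436
```

View pics/s2.png

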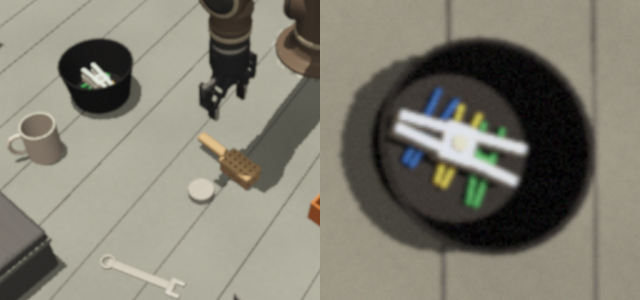

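The left half shows both pegs in the pot at (97,75). The right half shows one stacked on the other at (460,143). The pot hasn't moved, so I'll go to the brush.

>>> jog_arm:
  increments:
    - {"dp": [2,25,-10],"roll": 0,"hand": 72}
    - {"dp": [2,37,-45],"roll": 0,"hand": 72}
    - {"dp": [2,37,-80],"roll": 0,"hand": 72}
    - {"dp": [2,37,-110],"roll": 0,"hand": 72}
    - {"dp": [2,37,-125],"roll": 0,"hand": 72}

```text
clock: 13.87
tool_pos: [0.4639, 0.038, 0.0605]
ee_rot: [-179.8, 0.1, 79.4]
force: [-1.1, 0.4, -0.9]
opening: 0.843
finger_force: 0.0
```

>>> jog_arm:
  increments:
    - {"dp": [0,0,-15],"roll": 0,"hand": 72}
    - {"dp": [0,0,-30],"roll": 0,"hand": 72}
    - {"dp": [0,0,-42],"roll": 0,"hand": 72}
    - {"dp": [0,0,-46],"roll": 0,"hand": 72}
    - {"dp": [0,0,-46],"roll": 0,"hand": 72}

```text
clock: 14.28
tool_pos: [0.4652, 0.0378, 0.0169]
ee_rot: [-179.9, 0.0, 79.4]
force: [-0.1, 0.4, 0.9]
opening: 0.84
finger_force: 0.0
```

>>> jog_arm:
  increments:
    - {"dp": [0,0,0],"roll": 0,"hand": 35}
    - {"dp": [0,0,0],"roll": 0,"hand": 35}
    - {"dp": [0,0,0],"roll": 0,"hand": 35}
    - {"dp": [0,0,0],"roll": 0,"hand": 35}
    - {"dp": [0,0,0],"roll": 0,"hand": 35}

```text
clock: 14.7
tool_pos: [0.4668, 0.0383, 0.0187]
ee_rot: [179.8, -0.0, 79.4]
force: [-0.8, -0.3, 6.4]
opening: 0.573
finger_force: 62.6
```

>>> jog_arm:
  increments:
    - {"dp": [0,0,15],"roll": 0,"hand": 35}
    - {"dp": [0,0,45],"roll": 0,"hand": 35}
    - {"dp": [0,0,80],"roll": 0,"hand": 35}
    - {"dp": [0,0,115],"roll": 0,"hand": 35}
    - {"dp": [0,15,140],"roll": 0,"hand": 35}

```text
clock: 15.12
tool_pos: [0.4661, 0.0522, 0.1605]
ee_rot: [179.8, 0.0, 79.3]
force: [2.2, 1.0, -0.4]
opening: 0.577
finger_force: 62.2
```

>>> jog_arm:
  increments:
    - {"dp": [-2,36,10],"roll": 0,"hand": 35}
    - {"dp": [-4,72,10],"roll": 0,"hand": 35}
    - {"dp": [-6,108,10],"roll": 0,"hand": 35}
    - {"dp": [-8,144,10],"roll": 0,"hand": 35}
    - {"dp": [-10,180,10],"roll": 0,"hand": 35}

```text
clock: 15.53
tool_pos: [0.4552, 0.2349, 0.1678]
ee_rot: [180.0, -0.0, 79.4]
force: [0.2, -0.1, -1.2]
opening: 0.577
finger_force: 62.2
```

>>> jog_arm:
  increments:
    - {"dp": [-2,36,0],"roll": 0,"hand": 35}
    - {"dp": [-4,72,0],"roll": 0,"hand": 35}
    - {"dp": [-6,108,0],"roll": 0,"hand": 35}
    - {"dp": [-8,140,0],"roll": 0,"hand": 35}
    - {"dp": [-9,154,0],"roll": 0,"hand": 35}

```text
clock: 15.95
tool_pos: [0.4459, 0.391, 0.167]
ee_rot: [-180.0, -0.1, 79.6]
force: [-0.2, -0.0, -1.1]
opening: 0.58
finger_force: 62.2
```

>>> jog_arm:
  increments:
    - {"dp": [0,0,0],"roll": 0,"hand": 35}
    - {"dp": [0,0,-20],"roll": 0,"hand": 35}
    - {"dp": [0,0,-45],"roll": 0,"hand": 35}
    - {"dp": [0,0,-65],"roll": 0,"hand": 35}
    - {"dp": [0,0,-75],"roll": 0,"hand": 35}

```text
clock: 16.37
tool_pos: [0.4457, 0.3852, 0.0898]
ee_rot: [-179.9, 0.2, 79.3]
force: [0.0, -0.4, -1.5]
opening: 0.578
finger_force: 62.2
```

```bash
python3 - <<'E'
from h import *
o=bot.get_obs();print(np.round(o["tool_pos"],4),o["ee_rot"],o["opening"],o["force"])
p=cams.camera("scene")
cv2.imwrite("pics/s3.png",cv2.resize(p["pixels"][130:380,380:640],None,fx=2,fy=2)[...,::-1])
E
```

```text
[0.4457 0.3852 0.0898] [-179.87989271    0.18648201   79.34384331] 0.5780582255363442 [ 0.0028268  -0.40683052 -1.48110585]
```

View pics/s3.png

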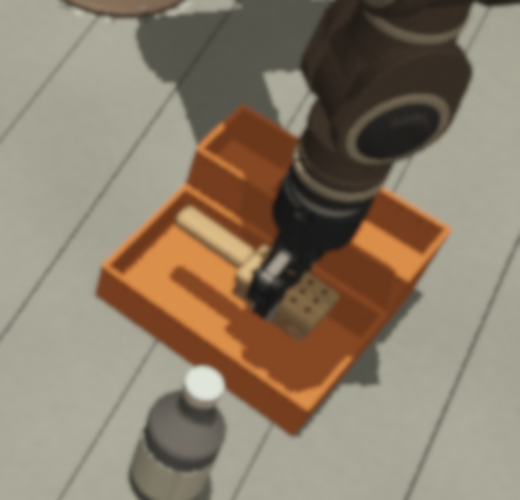

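The brush is held level over the tray at about (255,265) in the crop and is aligned with it. Now I'll lower it.

>>> jog_arm:
  increments:
    - {"dp": [4,0,-15],"roll": 0,"hand": 35}
    - {"dp": [4,0,-30],"roll": 0,"hand": 35}
    - {"dp": [4,0,-45],"roll": 0,"hand": 35}
    - {"dp": [4,0,-57],"roll": 0,"hand": 35}
    - {"dp": [4,0,-63],"roll": 0,"hand": 35}

```text
clock: 16.83
tool_pos: [0.4505, 0.3865, 0.0286]
ee_rot: [-180.0, 0.1, 79.4]
force: [-0.7, -0.0, -0.7]
opening: 0.575
finger_force: 62.2
```

>>> jog_arm:
  increments:
    - {"dp": [0,0,-1],"roll": 0,"hand": 35}
    - {"dp": [0,0,-2],"roll": 0,"hand": 35}
    - {"dp": [0,0,-2],"roll": 0,"hand": 35}
    - {"dp": [0,0,-2],"roll": 0,"hand": 35}
    - {"dp": [0,0,-2],"roll": 0,"hand": 35}

```text
clock: 17.25
tool_pos: [0.451, 0.3877, 0.0281]
ee_rot: [180.0, -0.1, 79.4]
force: [0.1, -0.6, -1.2]
opening: 0.577
finger_force: 62.2
```

>>> jog_arm:
  increments:
    - {"dp": [0,0,-1],"roll": 0,"hand": 35}
    - {"dp": [0,0,-2],"roll": 0,"hand": 35}
    - {"dp": [0,0,-3],"roll": 0,"hand": 35}
    - {"dp": [0,0,-3],"roll": 0,"hand": 35}
    - {"dp": [0,0,-3],"roll": 0,"hand": 35}

```text
clock: 17.67
tool_pos: [0.4505, 0.3873, 0.0241]
ee_rot: [-180.0, 0.0, 79.4]
force: [-0.2, -0.2, -0.7]
opening: 0.577
finger_force: 62.2
```

>>> jog_arm:
  increments:
    - {"dp": [0,0,0],"roll": 0,"hand": 62}
    - {"dp": [0,0,0],"roll": 0,"hand": 62}
    - {"dp": [0,0,0],"roll": 0,"hand": 62}
    - {"dp": [0,0,0],"roll": 0,"hand": 62}
    - {"dp": [0,0,0],"roll": 0,"hand": 62}

```text
clock: 18.08
tool_pos: [0.4507, 0.3873, 0.0244]
ee_rot: [180.0, -0.0, 79.4]
force: [0.6, 0.4, -0.2]
opening: 0.727
finger_force: 0.0
```

>>> jog_arm:
  increments:
    - {"dp": [0,0,12],"roll": 0,"hand": 62}
    - {"dp": [0,0,40],"roll": 0,"hand": 62}
    - {"dp": [0,0,75],"roll": 0,"hand": 62}
    - {"dp": [0,0,110],"roll": 0,"hand": 62}
    - {"dp": [0,0,145],"roll": 0,"hand": 62}

```text
clock: 18.5
tool_pos: [0.4503, 0.387, 0.1718]
ee_rot: [180.0, -0.0, 79.4]
force: [1.0, 0.3, 0.6]
opening: 0.723
finger_force: 0.0
```

>>> jog_arm:
  increments:
    - {"dp": [0,-30,10],"roll": 0,"hand": 62}
    - {"dp": [0,-65,10],"roll": 0,"hand": 62}
    - {"dp": [0,-100,10],"roll": 0,"hand": 62}
    - {"dp": [0,-135,10],"roll": 0,"hand": 62}
    - {"dp": [0,-170,10],"roll": 0,"hand": 62}

```text
clock: 18.92
tool_pos: [0.4504, 0.2159, 0.1805]
ee_rot: [179.9, -0.0, 79.4]
force: [0.6, -0.1, -0.1]
opening: 0.727
finger_force: 0.0
```

>>> jog_arm:
  increments:
    - {"dp": [0,-35,0],"roll": 0,"hand": 62}
    - {"dp": [0,-70,0],"roll": 0,"hand": 62}
    - {"dp": [0,-105,0],"roll": 0,"hand": 62}
    - {"dp": [0,-135,0],"roll": 0,"hand": 62}
    - {"dp": [0,-150,0],"roll": 0,"hand": 62}

```text
clock: 19.33
tool_pos: [0.4502, 0.0645, 0.1806]
ee_rot: [179.9, 0.0, 79.3]
force: [-0.2, -0.2, -0.2]
opening: 0.727
finger_force: 0.0
```

```bash
python3 - <<'E'
from h import *
p=cams.camera("top");q=cams.camera("scene")
cv2.imwrite("pics/f.png",np.hstack([cv2.resize(p["pixels"][240:400,40:240],(400,320)),cv2.resize(q["pixels"][80:240,150:350],(400,320))])[...,::-1])
for n,z in(("brush",.04),("caddy",.055),("pot",.1)):
    for d in cams.trace("top",n)[:2]: print(n,round(d["conf"],2),*rect(p,d["region"],z))
E
```

```text
brush 0.59 [442.8 357.3] [ 48.6 154.4] 77.9 [445.3 370.2]
caddy 0.74 [391.1 369.1] [240.2 280.9] 79.9 [369.9 379.8]
pot 0.8 [ 435.6 -376.9] [176.4 176.9] 141.6 [ 434.4 -378.8]
```

View pics/f.png

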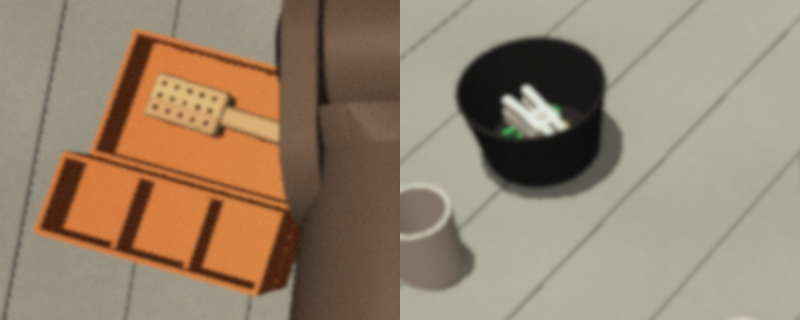

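The left half shows the brush flat inside the tray, with its head at (188,105). The right half shows both pegs in the pot at (535,110). The caddy and pot are where they were, and the arm is clear.

```bash
python3 -c "
from bench import ticket
print(ticket.job_done())"
```

```text
the job is handed in; nothing more can be done
None
```

The job is handed in: both big pegs are in the black pot, the brush lies fully inside the caddy's front tray, and the pot and caddy measured where they started.

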